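Open the specimen-case combination lock and present it at the hasp

TASK

Open the combination padlock that lies in the grey cradle: turn its dial until the white pointer clicks in at the red dot, then turn it back until the pointer clicks in at the green dot, and pull the shackle out to its stop. Lift the opened lock out of the cradle and present it to the specimen transfer case: finish while still holding it in the gripper, held still above the case's hasp and a few centimetres clear of the case, with the shackle still open. Leave the other things on the counter where they are.

Things in the scene. Friction and masses are not known exactly. Their poses are not given: they have to be found in the camera images.
- lock_centre (a point): centre (half-way up) of the brass padlock's body, 68 x 74 x 26 mm (its x, y, z), 0.37 to 0.52 kg with dial and shackle. It lies flat in the grey cradle, dial up, underside 20 mm above the counter. Lock x points along the shackle, from the body to the bow; lock z is up, out of the dial face.
- cradle: grey cradle, 82 x 88 mm, fixed to the counter, axes along the lock's; origin at the centre of its underside. Its floor is 20 mm up, its rim 28 mm; the rim stands 8 mm up round the lock's body with 2 mm play and keeps it from turning or sliding.
- green_dot (a point): centre of the green dot on the lock's dial face, straight to lock +x of the dial axis, 30 mm from it.
- red_dot (a point): centre of the red dot on the lock's dial face, 30 mm from the dial axis, 67.5 degrees (3 notches) counter-clockwise of the green dot as seen from above. White ticks mark other notches.
- dial_grip (a point): point on the dial axis at mid-height of the dial's grip bar, 26 mm above lock_centre and 3 mm to lock -x of it. The black bar is 42 mm long (this frame's x), 11 mm wide (y), 18 mm high: top 9 mm above this point, foot 9 mm below it on a black disc 50 mm across. The frame turns with the dial: x points to the end with the white pointer stripe.
- dial (a joint): dial angle in rad, growing counter-clockwise seen from above: 0 with the pointer at the green dot, 1.178 at the red dot. A sprung notch every 0.393 rad clicks and holds it (about 0.05 N m to leave one; let go between two, it snaps into one, save right at the crest). End stops at -0.5 and 1.3. It starts between -0.45 and 0.85, as a rule in a notch.
- bow (a point): centre of the shackle's straight cross bar: a round steel bar 10 mm thick along lock y, 44 mm free between its two legs. Closed, it is 77 mm from lock_centre along lock x and 3 mm higher, 38 mm free between body and bar; 36 mm above the counter, nothing below it. The shackle slides out along lock +x.
- shackle (a joint): how far the shackle is pulled out, in m: 0 closed, 0.018 fully open (stop). It moves only with the dial within about 0.15 rad of the green dot (else blocked after 0.5 mm of play); it then slides with about 2 N of friction and stays where it is left. 
- hasp (a point): top of the steel hasp staple standing on the lid of the specimen transfer case, 71 mm above the counter.
- case: specimen transfer case, orange with a white lid, 152 x 172 x 55 mm (x, y, height), fixed to the counter; origin at the centre of its underside, the hasp staple 45 mm to -x of it.
- tube_rack: bystander, to be left alone: white rack of purple-capped sample tubes, 75 x 200 x 98 mm; origin at the centre of its underside
- sanitizer: bystander, to be left alone: round sanitizer bottle with blue cap, 64 mm across, 160 mm tall; origin at the centre of its underside
- reagent: bystander, to be left alone: amber jar with white cap, 60 mm across, 70 mm tall; origin at the centre of its underside
- stapler: bystander, to be left alone: blue stapler, 130 x 36 x 50 mm (long along its x); origin at the centre of its underside
- cup: bystander, to be left alone: clear specimen cup, 60 mm across, 65 mm tall; origin at the centre of its underside
- tube_strip: bystander, to be left alone: white tube strip, 32 x 150 x 22 mm (long along its y); origin at the centre of its underside
- mouse: bystander, to be left alone: black computer mouse, 100 x 58 x 30 mm; origin at the centre of its underside
Things that resemble listed ones, but are neither listed nor needed, are in the scene too. What is shaped like the cradle but pink or yellow is not meant.

How it is judged:
By the outcome, as a careful person would: the job done as asked, in the order asked, and still so for the second after the job is handed in, while the arm keeps its last pose, push and grip.
It also fails if it takes over 64 s, if anything falls off the work surface, if the arm or the gripper's body presses on something with over 40 N, if the wrist force passes 120 N, or if a joint passes its speed limit or range.

ROBOT

A 6-joint arm with a two-finger parallel gripper is mounted at the origin on the work surface. World frame = base frame: x ahead of the robot, y to its left, z up, the work surface at z = 0. Lengths are in mm, angles in rad, forces in N, time in s.
With the tool pointing down it reaches from about 400 to 925 mm from the base axis. Payload 12.5 kg.
Tool frame: the origin (TCP) lies midway between the tips of the shut fingers; the grasp point (between the pads) lies 19 mm behind it; z points along the fingers, y is the line along which they close (so a half turn about z gives the same grasp; the last joint's range is limited). The gripper opens to 95 mm and grips with 3 to 60 N. Pads are 20 mm wide; open, the fingers measure 119 mm over their backs; the gripper's body (75 mm by 180 mm) begins 59 mm behind the grasp point.
Start: joints at [1.038, 0.491, 1.559, -0, 1.092, -0.106], TCP at [258.711, 568.96, 214.661] pointing down, gripper open.
Joint ranges: [-3.1, 3.1], [-0.84, 2.19], [0.05, 2.79], [-1.13, 4.28], [0.06, 2.93], [-2.69, 2.69]. Speed limits (rad/s): [2.22, 2.22, 2.79, 3.14, 3.14, 3.14].

INTERFACE

Orientations are given as [roll, pitch, yaw] about the fixed x, y, z axes, in that order (R = Rz(yaw) Ry(pitch) Rx(roll)).
In Python, from cell import readout, eyes, env gives the robot as it stands.
- The arm moves only by the tool move_arm, never from a script. Its argument "plan" is a list of rows, each a list of 3 entries, a list of its own where there are three numbers: the turn, a rotation vector about the tool's x, y, z in degrees, then the shift along the tool's x, y, z in m, then the gripper command: -1 is shut, 1 is fully open, values between are in proportion. In form: [[[ax, ay, az], [x, y, z], jaw], ...]. A call has 1 to 5 rows; each row is the pose to reach, as a shift and turn from the pose commanded when the call began, along the tool's axes at that moment; what a row does not reach only later rows make up. A row lasts 1/8 s, in which the tool goes at most 62.5 mm and 10.7 degrees, less where a joint would pass 70% of its speed; a pose out of reach is approached as far as the arm can. A call with a gripper value outside its range is refused whole. The fingers move at their own pace and stop on an object; the grip force is fixed at half the most. Time passes only in rows, so rows that repeat a pose let the fingers close. It gives the time, the measured TCP pose, the force, the opening and the grip force at its end, in the units of the state.
- readout.state(): the state, without advancing time (a new reading comes with each control period).
- eyes.read_camera(name): name is "scene" or "top"; returns a dict with "img" (480x640x3 uint8, red, green, blue), "K" (3x3 intrinsics, pixels), "extrinsics" (4x4, takes a point from camera to world coordinates). Camera axes: x right, y up, looking along -z (the intrinsics and any distortion apply to the point x, -y, -z); pixel columns grow to the right and rows downward; lengths in mm; the calibration is good to about 2 mm. A picture is of the moment at which its call begins. There is no depth.
- env.job_done(): hands the job in; it is judged then, once.
Trained networks look in a picture, given as the dict that the camera call returned (one of the last four; its "shot" number tells which), for a name from the list of things; names that differ only in an ending like _2 or _b are one class to them, and where a whole thing is asked for, a point or a joint stands for the part that bears it (a point fixed in the world has none). Each returns a list of dicts, best first, with "score" (0 to 1); they miss things now and then, are a little off and sometimes report something else, mostly with a low value. They report only what shows in the picture. A call takes as long as a camera call. They do not tell look-alikes from the thing itself.
- eyes.cut_out(picture, name): "mask" (480x640 bool, what is visible of it) and "uv" ([column, row] in pixels, amid what is visible of it).
The state is a dict: "t": time; "joints": joint angles; "qvel": joint speeds; "tau": joint torques, N m; "eef_pos": TCP position; "tcp_rot": TCP orientation; "ft_force": force on the tool from outside, world axes, zero at the start; "moment": the same for the moment, N m; "opening": opening from 0.0 (shut) to 1.0 (fully open); "grip_force": force on a finger pad.
Only numpy, scipy, OpenCV 4.12 (cv2) and the standard library are available. Lean on these libraries where they do the work, as an engineer would, in place of code of your own. Each camera call takes 0.05 s, during which the arm holds its last target. There are 200 camera calls.

## Working session

There is one attempt and no reset: what is moved stays moved. The work goes in short steps, Python scripts to look and compute and a tool call to move; the robot and the scene stay as the last step left them, time stands still between calls to the robot, and variables do not carry over. Pictures are saved under pics/ and viewed, at most 10 in all, crops included, and the job is handed in when it is done.

Besides the shell and the picture viewer there is one more tool, called after ">>>" by a JSON object that holds its "fn" and its "kwargs", one argument or row to a line. move_arm: Moves the arm, as the interface text tells. Its arguments: {"type":"object","properties":{"plan":{"type":"array","items":{"type":"array"}}},"required":["plan"]}

```bash
ls; mkdir -p pics; cat > h.py <<'E'
import numpy as np, cv2
from cell import readout, eyes, env
def ray(p,uv):
    K=p["K"];T=np.array(p["extrinsics"])
    x=(uv[0]-K[0][2])/K[0][0]; y=(uv[1]-K[1][2])/K[1][1]
    d=T[:3,:3]@np.array([x,-y,-1]); return T[:3,3],d/np.linalg.norm(d)
def atz(p,uv,z):
    o,d=ray(p,uv); return o+d*(z-o[2])/d[2]
def tri(a,ua,b,ub):
    o,d=ray(a,ua);q,e=ray(b,ub)
    s=np.linalg.lstsq(np.c_[d,-e],q-o,rcond=None)[0]
    P=o+s[0]*d;Q=q+s[1]*e; return (P+Q)/2,np.linalg.norm(P-Q)
def proj(p,X):
    T=np.array(p["extrinsics"]);c=T[:3,:3].T@(np.array(X)-T[:3,3]);K=p["K"]
    return np.array([K[0][0]*c[0]/-c[2]+K[0][2],K[1][1]*-c[1]/-c[2]+K[1][2]])
def save(n,img): cv2.imwrite("pics/"+n,cv2.cvtColor(img,cv2.COLOR_RGB2BGR))
E
python3 - <<'E'
from h import *
np.set_printoptions(precision=1,suppress=True)
a=eyes.read_camera("scene");b=eyes.read_camera("top")
save("s0.png",a["img"]);save("t0.png",b["img"])
print([k for k in a],a["K"],b["K"],a["extrinsics"],b["extrinsics"])
print(readout.state())
for n in ["lock_centre","cradle","green_dot","red_dot","dial_grip","bow","hasp","case"]:
  for q in(a,b):
    print(n,q["shot"],[(round(r["score"],2),np.round(r["uv"])) for r in eyes.cut_out(q,n)[:4]])
E
```

```text
pics
['img', 'K', 'extrinsics', 'shot'] [[455.3   0.  317.4]
 [  0.  455.3 237.8]
 [  0.    0.    1. ]] [[548.9   0.  320.5]
 [  0.  548.9 240.8]
 [  0.    0.    1. ]] [[  -0.7   -0.4    0.6 1250.2]
 [   0.7   -0.4    0.6  706. ]
 [  -0.     0.8    0.5  712. ]
 [   0.     0.     0.     1. ]] [[  -0.1    1.    -0.2  126.3]
 [  -1.    -0.1    0.    41.6]
 [  -0.     0.2    1.  1673.8]
 [   0.     0.     0.     1. ]]
{'t': 0.1, 'joints': array([ 1. ,  0.5,  1.6, -0. ,  1.1, -0.1]), 'qvel': array([-0., -0., -0., -0.,  0.,  0.]), 'tau': array([  0. , -61.4, -25.9,   0.1,   0. ,   0. ]), 'eef_pos': array([258.6, 568.8, 214.1]), 'tcp_rot': array([-3.1, -0. ,  2.7]), 'ft_force': array([-0.7, -0.2, -0. ]), 'moment': array([ 0.,  0., -0.]), 'grip_force': 0.0, 'opening': 0.9997682234570666}
lock_centre 1 [(0.94, array([352., 284.])), (0.6, array([359., 274.]))]
lock_centre 2 [(0.62, array([266., 173.])), (0.56, array([267., 221.])), (0.29, array([454., 260.]))]
cradle 1 [(0.67, array([357., 296.])), (0.67, array([305., 198.])), (0.52, array([510., 267.])), (0.24, array([244., 196.]))]
cradle 2 [(0.74, array([416., 301.])), (0.73, array([275., 235.])), (0.69, array([179., 330.]))]
green_dot 1 [(0.79, array([351., 280.]))]
green_dot 2 [(0.88, array([268., 222.]))]
red_dot 1 [(0.7, array([352., 282.])), (0.44, array([179., 206.]))]
red_dot 2 [(0.61, array([268., 222.]))]
dial_grip 1 [(0.58, array([357., 274.]))]
dial_grip 2 [(0.71, array([264., 226.]))]
bow 1 [(0.73, array([332., 294.]))]
bow 2 []
hasp 1 [(0.79, array([285., 221.]))]
hasp 2 [(0.73, array([278., 234.])), (0.68, array([378., 242.]))]
case 1 [(0.79, array([285., 223.])), (0.67, array([399., 338.])), (0.33, array([307., 314.]))]
case 2 [(0.94, array([373., 244.]))]
```

View pics/s0.png

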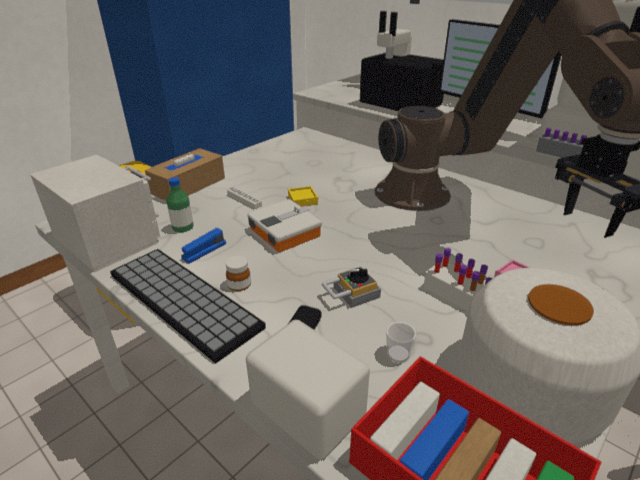

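View pics/t0.png

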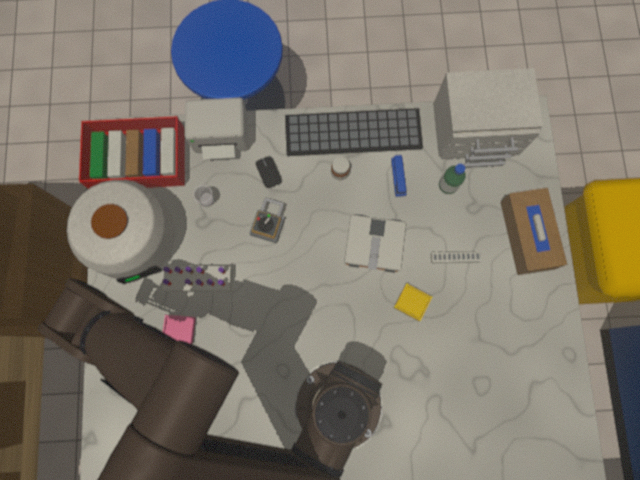

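Lock in the grey cradle: scene (357,285), top (267,222). Look-alikes: yellow cradle (303,196)/(413,301), pink cradle (510,267)/(180,330), and the mouse that the network called a lock at top (266,173). I choose the grey one with the brass lock. The case is at (285,225)/(375,244). Next, one close crop and triangulation.

```bash
python3 - <<'E'
from h import *
np.set_printoptions(precision=1,suppress=True)
a=eyes.read_camera("scene");b=eyes.read_camera("top")
A,B=a["img"],b["img"]
c=lambda I,u,v,w,h,s:cv2.resize(I[v:v+h,u:u+w],None,fx=s,fy=s,interpolation=cv2.INTER_CUBIC)
L=np.vstack([c(A,317,260,66,50,6)[:300,:396],c(A,242,193,88,66,4.5)[:297,:396]])
R=np.vstack([c(B,235,190,66,50,6)[:300,:396],c(B,338,207,88,66,4.5)[:297,:396]])
save("c0.png",np.hstack([L,R]))
print(tri(a,(352,284),b,(267,221)))
ms={}
for n in ["lock_centre","case"]:
  for q,u in((a,(355,285) if n[0]=='l' else (285,225)),(b,(267,221) if n[0]=='l' else (375,244))):
    r=[x for x in eyes.cut_out(q,n) if np.hypot(*(np.array(x["uv"])-u))<10]
    if r:
      cnt=np.argwhere(r[0]["mask"])[:,::-1].astype(np.float32)
      pts=np.array([atz(q,p,55 if n=="case" else 35)[:2] for p in cnt],np.float32)
      print(n,q["shot"],r[0]["uv"],len(cnt),cv2.minAreaRect(pts))
E
```

```text
(array([560.7, 185.5,  29.8]), np.float64(3.672955537788553))
lock_centre 3 [348.9, 281.9] 1069 ((567.5234985351562, 179.11929321289062), (99.73251342773438, 125.69290161132812), 69.14866638183594)
case 3 [282.7, 220.3] 2588 ((489.6427001953125, -111.35684204101562), (233.646240234375, 199.7216339111328), 78.46009063720703)
case 4 [373.9, 243.4] 2912 ((468.20281982421875, -138.14505004882812), (171.17245483398438, 164.82034301757812), 78.41120910644531)
```

View pics/c0.png

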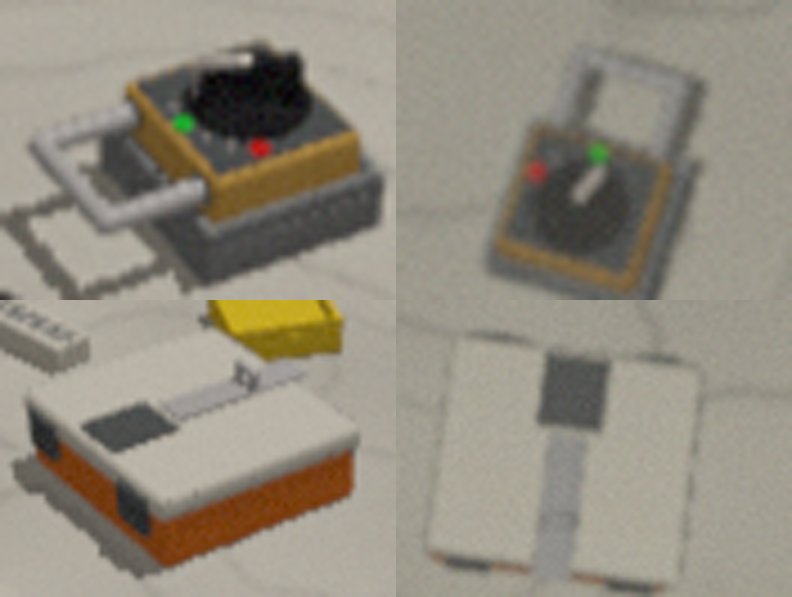

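The crop confirms the brass lock in the grey cradle: green dot at scene (347.5,280.5)/top (268.5,215.5), red dot at (360,284.5)/(258,218.5), shackle towards world +x, pointer near green. The hasp staple is at scene (296.5,208)/top (374,255).

```bash
python3 - <<'E'
from h import *
from scipy.optimize import least_squares
np.set_printoptions(precision=1,suppress=True)
a=eyes.read_camera("scene");b=eyes.read_camera("top")
f=lambda u0,v0,s,x,y:np.array([u0+(x+.5)/s-.5,v0+(y+.5)/s-.5])
sl=lambda x,y:f(317,260,6,x,y); tl=lambda x,y:f(235,190,6,x-396,y)
sc=lambda x,y:f(242,193,4.5,x,y-300); tc=lambda x,y:f(338,207,4.5,x-396,y-300)
c,s=np.cos(1.178),np.sin(1.178)
G=(27,0,13);R=(-3+30*c,30*s,13);B=(77,0,3)
obs=[(a,sl(184,124),G),(b,tl(599,154),G),(a,sl(261,148),R),(b,tl(537,172),R),(a,sl(72,180),B),(b,tl(640,65),B),
(a,sl(211,190),(34,37,13)),(a,sl(130,88),(34,-37,13)),(a,sl(357,140),(-34,37,13)),(b,tl(533,127),(34,37,13)),(b,tl(670,165),(34,-37,13))]
def W(p,m):
  C,S=np.cos(p[3]),np.sin(p[3]); return p[:3]+np.array([C*m[0]-S*m[1],S*m[0]+C*m[1],m[2]])
r=least_squares(lambda p:np.concatenate([proj(q,W(p,m))-u for q,u,m in obs]),[565,185,33,-.2],x_scale=[10,10,10,.1],loss="soft_l1")
p=r.x;print("lock",p,"yaw %.3f"%p[3]);print(np.array([proj(q,W(p,m))-u for q,u,m in obs]))
print("green,red tri",tri(a,sl(184,124),b,tl(599,154)),tri(a,sl(261,148),b,tl(537,172)),"bow",tri(a,sl(72,180),b,tl(640,65)))
ax=W(p,(-3,0,35));print("axis top",ax,"bow",W(p,B))
for q,e in((b,[tl(577,200),tl(600,168)]),(a,[sl(218,66),sl(252,58),sl(190,68),sl(300,70)])):
  for u in e:
    d=atz(q,u,ax[2])-ax; print("ptr",d,"dial ang %.2f"%(np.arctan2(d[1],d[0])-p[3]))
h=tri(a,sc(246,368),b,tc(560,516));print("hasp",h)
# case lid corners
for u in [(456,336),(700,372),(428,550),(668,590)]: print(atz(b,tc(*u),55))
for u in [(30,400),(163,512),(357,440)]: print("s",atz(a,sc(*u),55))
E
```

```text
lock [549.2 190.   31.3  -0.4] yaw -0.396
[[ 0.2  0.6]
 [ 0.4 -0.1]
 [ 0.   1.1]
 [ 0.1 -0.5]
 [-0.1  0.3]
 [-0.4  0.9]
 [ 0.7 -0.6]
 [-0.5 -1.1]
 [ 1.7 -0.2]
 [ 1.  -1.6]
 [ 0.6 -0.1]]
green,red tri (array([573.9, 179.8,  46. ]), np.float64(1.8984518573780373)) (array([566. , 211.9,  46.2]), np.float64(1.652697103339882)) bow (array([621.7, 159.8,  36.2]), np.float64(2.881131433168459))
axis top [546.4 191.1  66.3] bow [620.2 160.3  34.3]
ptr [-2.  -0.4 -0. ] dial ang -2.55
ptr [ 14.  -12.5  -0. ] dial ang -0.33
ptr [10.9 -9.5 -0. ] dial ang -0.32
ptr [-2.2 -2.8 -0. ] dial ang -1.84
ptr [ 19.2 -16.9  -0. ] dial ang -0.33
ptr [-8.5 16.1 -0. ] dial ang 2.45
hasp (array([ 429.3, -131.8,   68.4]), np.float64(0.974038374885438))
[559.3 -71.8  55. ]
[ 525.2 -234.8   55. ]
[413.2 -43.5  55. ]
[ 377.8 -200.6   55. ]
s [ 536.  -224.3   55. ]
s [571.  -62.4  55. ]
s [432.7 -32.2  55. ]
```

```bash
cat >> h.py <<'E'
from scipy.spatial.transform import Rotation as Ro
def go(xyz,yaw):
    s=readout.state();R0=Ro.from_euler("xyz",s["tcp_rot"]);Rt=Ro.from_euler("xyz",[np.pi,0,yaw])
    print("t %.2f"%s["t"],"pos",s["eef_pos"],"rot",np.round(s["tcp_rot"],3),"op %.3f gf %.1f"%(s["opening"],s["grip_force"]),"F",s["ft_force"],"q",np.round(s["joints"],2))
    print("  turn",np.round((R0.inv()*Rt).as_rotvec(degrees=True),2),"shift",np.round(R0.inv().apply(np.array(xyz)-s["eef_pos"])/1e3,4))
E
python3 - <<'E'
from h import *
b=eyes.read_camera("top")
for z in(0,150,250):print(atz(b,(115,228),z), atz(b,(165,228),z))
print(atz(b,(198,276),98))
go([320,380,214],2.356); go([546.4,191,130],2.356); go([546.4,191,53],2.356)
E
```

```text
[ 5.70684699e+02  6.67212534e+02 -2.27373675e-13] [562.18130384 510.30208671   0.        ]
[530.85938807 611.14350749 150.        ] [523.11804608 468.29498866 150.        ]
[504.30918062 573.76415619 250.        ] [497.07587424 440.29025663 250.        ]
[387.93013753 386.20620577  98.        ]
t 1.35 pos [258.68873691 568.96374717 214.68683377] rot [3.141 0.    2.715] op 0.995 gf 0.0 F [-0.75238772  0.55802788 -0.00428575] q [ 1.04  0.49  1.56 -0.    1.09 -0.11]
  turn [1.000e-02 0.000e+00 2.056e+01] shift [-0.134  -0.1466  0.0007]
t 1.35 pos [258.68873691 568.96374717 214.68683377] rot [3.141 0.    2.715] op 0.995 gf 0.0 F [-0.75238772  0.55802788 -0.00428575] q [ 1.04  0.49  1.56 -0.    1.09 -0.11]
  turn [1.000e-02 0.000e+00 2.056e+01] shift [-0.4184 -0.225   0.0847]
t 1.35 pos [258.68873691 568.96374717 214.68683377] rot [3.141 0.    2.715] op 0.995 gf 0.0 F [-0.75238772  0.55802788 -0.00428575] q [ 1.04  0.49  1.56 -0.    1.09 -0.11]
  turn [1.000e-02 0.000e+00 2.056e+01] shift [-0.4183 -0.225   0.1617]
```

>>> {"fn": "move_arm", "kwargs": {
  "plan": [
    [[0,0,5],[-0.034,-0.037,0],0.4],
    [[0,0,10],[-0.067,-0.073,0],0.4],
    [[0,0,15],[-0.1,-0.11,0],0.4],
    [[0,0,20.5],[-0.134,-0.147,0],0.4],
    [[0,0,20.5],[-0.17,-0.155,0],0.4]
  ]
}}

```text
t: 1.98
eef_pos: [349.2, 355.6, 215.1]
tcp_rot: [3.141, 0.0, 2.355]
ft_force: [0.7, 0.6, 0.9]
opening: 0.701
grip_force: 0.0
```

```bash
python3 - <<'E'
from h import *
go([546.4,191,110],2.356)
E
```

```text
t 1.98 pos [349.21521803 355.59950026 215.11488317] rot [3.141 0.    2.355] op 0.701 gf 0.0 F [0.7240989  0.56905538 0.90123027] q [ 0.66  0.31  1.86 -0.    0.97 -0.12]
  turn [ 0.01  0.   -0.03] shift [-0.2558  0.0232  0.1051]
```

>>> {"fn": "move_arm", "kwargs": {
  "plan": [
    [[0,0,0],[-0.05,0.005,0.01],0.2],
    [[0,0,0],[-0.1,0.01,0.03],0.2],
    [[0,0,0],[-0.155,0.015,0.05],0.2],
    [[0,0,0],[-0.21,0.019,0.07],0.2],
    [[0,0,0],[-0.256,0.023,0.09],0.2]
  ]
}}

```text
t: 2.6
eef_pos: [548.2, 191.3, 124.1]
tcp_rot: [3.141, 0.0, 2.356]
ft_force: [0.6, 0.1, -0.2]
opening: 0.603
grip_force: 0.0
```

```bash
python3 - <<'E'
from h import *
a=eyes.read_camera("scene");b=eyes.read_camera("top")
go([546.4,191,54],2.356)
c=lambda I,u,v,w,h,s:cv2.resize(I[v:v+h,u:u+w],None,fx=s,fy=s,interpolation=cv2.INTER_CUBIC)
save("c1.png",np.hstack([c(a["img"],310,230,80,80,5),c(b["img"],230,180,80,80,5)]))
E
```

```text
t 2.70 pos [548.88788988 189.97034419 122.48013693] rot [-3.140e+00 -1.000e-03  2.353e+00] op 0.597 gf 0.0 F [-0.68091242  0.20266852  0.76670415] q [ 0.22  0.54  1.76 -0.    0.84 -0.56]
  turn [-0.09 -0.04 -0.15] shift [ 0.0024 -0.0009  0.0685]
```

View pics/c1.png

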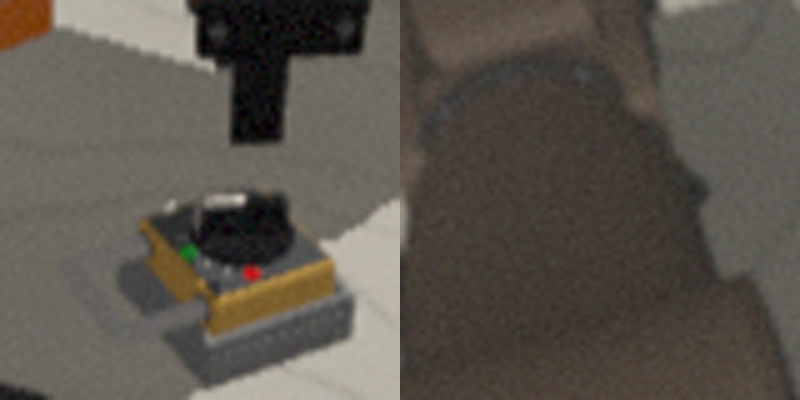

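The crop shows the fingers about 70 mm above the dial, lined up with the bar: fingertips near scene (361,259), bar near (358,272). I go down and grip the bar.

>>> {"fn": "move_arm", "kwargs": {
  "plan": [
    [[0,0,0],[0.002,-0.001,0.02],0.0],
    [[0,0,0],[0.002,-0.001,0.04],-0.1],
    [[0,0,0],[0.002,-0.001,0.055],-0.1],
    [[0,0,0],[0.002,-0.001,0.068],-0.1],
    [[0,0,0],[0.002,-0.001,0.068],-0.1]
  ]
}}

```text
t: 3.32
eef_pos: [544.2, 193.7, 56.0]
tcp_rot: [-3.141, -0.001, 2.357]
ft_force: [-0.2, -0.1, 1.0]
opening: 0.456
grip_force: 0.0
```

>>> {"fn": "move_arm", "kwargs": {
  "plan": [
    [[0,0,0],[0,0,0],-1],
    [[0,0,0],[0,0,0],-1],
    [[0,0,0],[0,0,0],-1],
    [[0,0,0],[0,0,0],-1],
    [[0,0,0],[0,0,0],-1]
  ]
}}

```text
t: 3.95
eef_pos: [544.6, 193.6, 56.9]
tcp_rot: [3.141, 0.0, 2.357]
ft_force: [-1.2, -0.2, 4.4]
opening: 0.112
grip_force: 30.0
```

```bash
python3 - <<'E'
from h import *
go([546.4,191,54],3.924);print(readout.state()["moment"])
E
```

```text
t 3.95 pos [544.59536545 193.61016344  56.90621043] rot [3.141 0.    2.357] op 0.112 gf 30.0 F [-1.23001954 -0.18591056  4.416585  ] q [ 0.23  0.63  1.82  0.    0.69 -0.56]
  turn [ 0.000e+00  1.000e-02 -8.978e+01] shift [-0.0031 -0.0006  0.0029]
[-0.13573019  0.27083748  0.00389443]
```

Gripped (opening matches the 11 mm bar). Turn 90° counter-clockwise about the dial axis.

>>> {"fn": "move_arm", "kwargs": {
  "plan": [
    [[0,0,-9],[0,-0.0005,0],-1],
    [[0,0,-18],[-0.0002,-0.001,0],-1],
    [[0,0,-27],[-0.0003,-0.0014,0],-1],
    [[0,0,-36],[-0.0006,-0.0018,0],-1],
    [[0,0,-45],[-0.0009,-0.0022,0],-1]
  ]
}}

```text
t: 4.58
eef_pos: [543.7, 191.5, 56.9]
tcp_rot: [3.141, 0.0, -3.136]
ft_force: [-0.5, 1.2, 3.1]
opening: 0.115
grip_force: 30.0
```

```bash
python3 - <<'E'
from h import *
go([546.4,191,54],3.924);print(readout.state()["moment"])
E
```

```text
t 4.58 pos [543.7322811  191.50654946  56.90395755] rot [ 3.141  0.    -3.136] op 0.115 gf 30.0 F [-0.49650008  1.1584368   3.10267919] q [ 0.22  0.62  1.82  0.    0.69 -1.35]
  turn [ 1.000e-02  2.000e-02 -4.449e+01] shift [-0.0027 -0.0005  0.0029]
[ 0.09493728  0.2296795  -0.0548998 ]
```

>>> {"fn": "move_arm", "kwargs": {
  "plan": [
    [[0,0,-9],[0,-0.0004,0],-1],
    [[0,0,-18],[-0.0001,-0.0008,0],-1],
    [[0,0,-27],[-0.0003,-0.0012,0],-1],
    [[0,0,-36],[-0.0005,-0.0016,0],-1],
    [[0,0,-45.5],[-0.0008,-0.0019,0],-1]
  ]
}}

```text
t: 5.2
eef_pos: [544.6, 189.4, 56.9]
tcp_rot: [-3.141, 0.0, -2.341]
ft_force: [-1.0, -1.7, 3.3]
opening: 0.109
grip_force: 30.0
```

```bash
python3 - <<'E'
from h import *
go([546.4,191,54],3.924);print(readout.state()["moment"])
E
```

```text
t 5.20 pos [544.61838856 189.44089421  56.89107781] rot [-3.141  0.    -2.341] op 0.109 gf 30.0 F [-1.03197821 -1.67961004  3.34419594] q [ 0.22  0.63  1.82 -0.    0.69 -2.15]
  turn [-0.01  0.02  1.02] shift [-0.0024 -0.0002  0.0029]
[-0.12791318  0.15486126  0.02479637]
```

>>> {"fn": "move_arm", "kwargs": {
  "plan": [
    [[0,0,0],[0,0,0],-1],
    [[0,0,0],[0,0,0],-1],
    [[0,0,0],[0,0,0],-0.5],
    [[0,0,0],[0,0,0],-0.5],
    [[0,0,0],[0,0,0],-0.5]
  ]
}}

```text
t: 5.82
eef_pos: [544.4, 189.5, 56.5]
tcp_rot: [3.141, -0.0, -2.347]
ft_force: [0.7, 0.6, 0.0]
opening: 0.248
grip_force: 0.0
```

```bash
python3 - <<'E'
from h import *
a=eyes.read_camera("scene")
go([546.4,191,54],3.924)
c=lambda I,u,v,w,h,s:cv2.resize(I[v:v+h,u:u+w],None,fx=s,fy=s,interpolation=cv2.INTER_CUBIC)
save("c2.png",c(a["img"],320,240,70,70,8))
E
```

```text
t 5.88 pos [544.44189714 189.54111004  56.51418537] rot [ 3.141 -0.    -2.347] op 0.247 gf 0.0 F [0.40116013 0.15787679 0.37518504] q [ 0.22  0.63  1.82  0.    0.69 -2.14]
  turn [ 0.01 -0.    0.68] shift [-0.0024 -0.0004  0.0025]
```

View pics/c2.png

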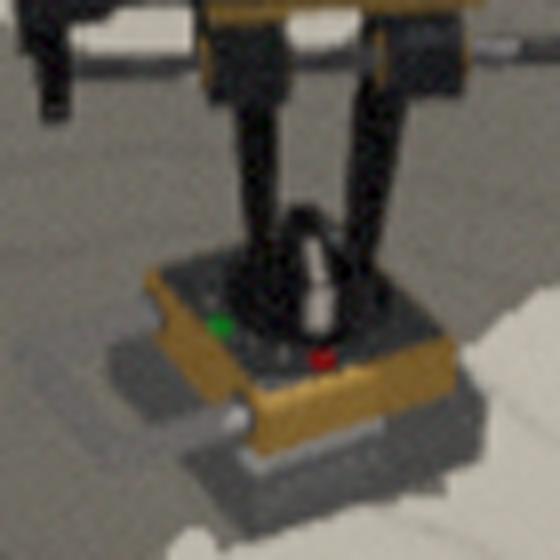

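The pointer stripe at crop (318,320) aims straight at the red dot (322,358), with the dial released and clicked in. Now regrip and turn back 68°.

>>> {"fn": "move_arm", "kwargs": {
  "plan": [
    [[0,0,0],[0,0,0],-1],
    [[0,0,0],[0,0,0],-1],
    [[0,0,0],[0,0,0],-1],
    [[0,0,9],[0,0.0004,0],-1],
    [[0,0,18],[-0.0001,0.0008,0],-1]
  ]
}}

```text
t: 6.5
eef_pos: [543.9, 190.2, 56.6]
tcp_rot: [3.141, -0.0, -2.666]
ft_force: [0.2, -0.2, -0.2]
opening: 0.116
grip_force: 30.0
```

>>> {"fn": "move_arm", "kwargs": {
  "plan": [
    [[0,0,10],[-0.0002,0.0004,0],-1],
    [[0,0,20],[-0.0004,0.0007,0],-1],
    [[0,0,30],[-0.0007,0.001,0],-1],
    [[0,0,40],[-0.001,0.0012,0],-1],
    [[0,0,50],[-0.0014,0.0014,0],-1]
  ]
}}

```text
t: 7.12
eef_pos: [544.0, 192.4, 56.7]
tcp_rot: [-3.142, -0.001, 2.744]
ft_force: [-2.9, 2.2, 1.7]
opening: 0.114
grip_force: 30.0
```

```bash
python3 - <<'E'
from h import *
go([546.4,191,54],2.745);print(readout.state()["moment"])
E
```

```text
t 7.12 pos [544.01658532 192.42537436  56.65136105] rot [-3.142e+00 -1.000e-03  2.744e+00] op 0.114 gf 30.0 F [-2.91973779  2.18308691  1.66306371] q [ 0.23  0.63  1.82  0.    0.69 -0.95]
  turn [-0.   -0.06 -0.06] shift [-0.0028 -0.0004  0.0026]
[0.54612711 0.53121125 0.02393979]
```

Yaw is 2.744, as planned for green. Let go so the dial clicks in, then rise and go to the bow.

>>> {"fn": "move_arm", "kwargs": {
  "plan": [
    [[0,0,0],[0,0,0],-1],
    [[0,0,0],[0,0,0],-0.3],
    [[0,0,0],[0,0,0],-0.3],
    [[0,0,0],[0,0,-0.02],-0.3],
    [[0,0,0],[0,0,-0.06],-0.3]
  ]
}}

```text
t: 7.75
eef_pos: [544.1, 191.7, 116.1]
tcp_rot: [-3.14, -0.002, 2.751]
ft_force: [0.4, -0.7, -0.9]
opening: 0.348
grip_force: 0.0
```

```bash
python3 - <<'E'
from h import *
a=eyes.read_camera("scene")
L=np.array([548.5,190.5]);y=-0.396;bow=L+77*np.array([np.cos(y),np.sin(y)]);print(bow)
go([*bow,100],y+np.pi/2);go([*bow,20],y+np.pi/2)
c=lambda I,u,v,w,h,s:cv2.resize(I[v:v+h,u:u+w],None,fx=s,fy=s,interpolation=cv2.INTER_CUBIC)
save("c3.png",c(a["img"],310,240,80,70,8))
E
```

```text
[619.54106969 160.79871355]
t 7.80 pos [546.25628037 192.33041274 121.82114395] rot [3.139 0.004 2.751] op 0.347 gf 0.0 F [2.33573094 0.5622585  5.25291288] q [ 0.22  0.53  1.77 -0.    0.83 -0.96]
  turn [3.200e-01 6.000e-02 9.033e+01] shift [-0.0797 -0.0013  0.0222]
t 7.80 pos [546.25628037 192.33041274 121.82114395] rot [3.139 0.004 2.751] op 0.347 gf 0.0 F [2.33573094 0.5622585  5.25291288] q [ 0.22  0.53  1.77 -0.    0.83 -0.96]
  turn [3.200e-01 6.000e-02 9.033e+01] shift [-0.0793 -0.0016  0.1022]
```

View pics/c3.png

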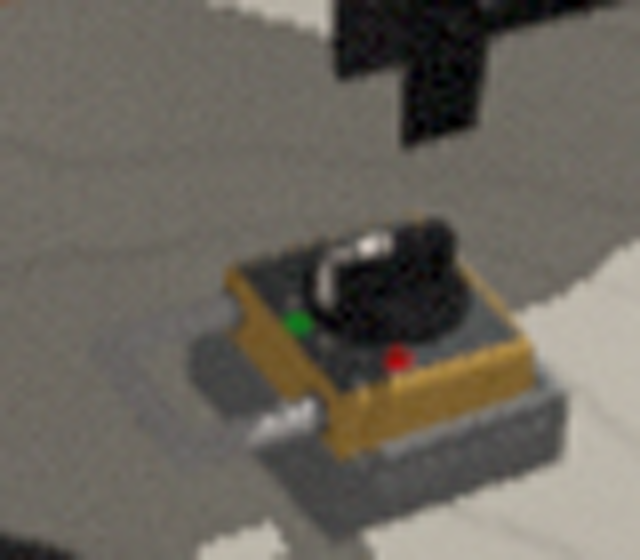

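The pointer (crop stripe at (330,290)) sits at the green dot (298,323). Now go over the bow.

>>> {"fn": "move_arm", "kwargs": {
  "plan": [
    [[0,0,10],[-0.02,0,0],-0.35],
    [[0,0,20],[-0.04,0,0],-0.35],
    [[0,0,30],[-0.06,0,0],-0.35],
    [[0,0,40],[-0.08,-0.002,0],-0.35],
    [[0,0,50],[-0.08,-0.002,0],-0.35]
  ]
}}

```text
t: 8.43
eef_pos: [618.9, 158.8, 116.4]
tcp_rot: [3.141, 0.0, 1.872]
ft_force: [-0.3, 0.7, -0.2]
opening: 0.324
grip_force: 0.0
```

>>> {"fn": "move_arm", "kwargs": {
  "plan": [
    [[0,0,10],[0,0,0],-0.35],
    [[0,0,20],[0,0,0],-0.35],
    [[0,0,30],[0,0,0],-0.35],
    [[0,0,40.3],[0,0,0],-0.35],
    [[0,0,40.3],[0,0,0],-0.35]
  ]
}}

```text
t: 9.05
eef_pos: [617.9, 159.5, 116.6]
tcp_rot: [3.141, -0.0, 1.176]
ft_force: [-0.6, 0.1, 0.7]
opening: 0.326
grip_force: 0.0
```

```bash
python3 - <<'E'
from h import *
go([620.2,160.4,20],1.175)
E
```

```text
t 9.05 pos [617.8861629  159.48125509 116.56567131] rot [ 3.141 -0.     1.176] op 0.326 gf 0.0 F [-0.5602313   0.10318094  0.66646861] q [ 0.15  0.61  1.62 -0.    0.9   0.54]
  turn [ 0.02 -0.01  0.05] shift [0.0017 0.0018 0.0966]
```

>>> {"fn": "move_arm", "kwargs": {
  "plan": [
    [[0,0,0],[0.0017,0.0018,0.03],-0.35],
    [[0,0,0],[0.0017,0.0018,0.055],-0.35],
    [[0,0,0],[0.0017,0.0018,0.075],-0.35],
    [[0,0,0],[0.0017,0.0018,0.087],-0.35],
    [[0,0,0],[0.0017,0.0018,0.097],-0.35]
  ]
}}

```text
t: 9.68
eef_pos: [620.2, 160.5, 19.3]
tcp_rot: [3.141, -0.0, 1.176]
ft_force: [0.6, -0.1, 0.7]
opening: 0.323
grip_force: 0.0
```

>>> {"fn": "move_arm", "kwargs": {
  "plan": [
    [[0,0,0],[0,0,0],-1],
    [[0,0,0],[0,0,0],-1],
    [[0,0,0],[0,0,0],-1],
    [[0,0,0],[0,0,0],-1]
  ]
}}

```text
t: 10.18
eef_pos: [620.5, 160.6, 20.2]
tcp_rot: [3.141, -0.001, 1.174]
ft_force: [0.4, -0.3, 1.5]
opening: 0.094
grip_force: 30.0
```

```bash
python3 - <<'E'
from h import *
a=eyes.read_camera("scene")
go([620.2,160.4,20],1.175)
c=lambda I,u,v,w,h,s:cv2.resize(I[v:v+h,u:u+w],None,fx=s,fy=s,interpolation=cv2.INTER_CUBIC)
save("c4.png",c(a["img"],300,240,90,70,8))
E
```

```text
t 10.22 pos [620.47767923 160.55035976  20.20660219] rot [ 3.141e+00 -1.000e-03  1.174e+00] op 0.096 gf 30.0 F [ 0.23766821 -0.49371371  3.43550957] q [0.15 0.74 1.67 0.   0.72 0.55]
  turn [ 0.06 -0.04 -0.07] shift [-0.0002 -0.0002  0.0002]
```

View pics/c4.png

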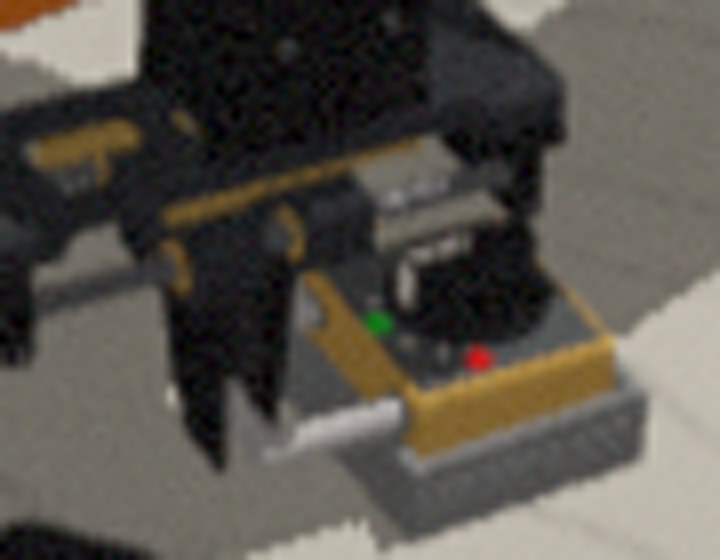

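The fingers hold the cross bar near crop (240,400), the dial still at green. Pull along tool +y (which is lock +x).

>>> {"fn": "move_arm", "kwargs": {
  "plan": [
    [[0,0,0],[0,0.004,0],-1],
    [[0,0,0],[0,0.008,0],-1],
    [[0,0,0],[0,0.012,0],-1],
    [[0,0,0],[0,0.016,0],-1],
    [[0,0,0],[0,0.018,0],-1]
  ]
}}

```text
t: 10.85
eef_pos: [636.9, 153.4, 19.5]
tcp_rot: [-3.141, -0.0, 1.173]
ft_force: [-0.9, 2.3, 2.2]
opening: 0.099
grip_force: 30.0
```

>>> {"fn": "move_arm", "kwargs": {
  "plan": [
    [[0,0,0],[0,0.0015,0],-1],
    [[0,0,0],[0,0.003,0],-1],
    [[0,0,0],[0,0.003,0],-1]
  ]
}}

```text
t: 11.22
eef_pos: [637.7, 153.0, 18.9]
tcp_rot: [-3.138, 0.001, 1.174]
ft_force: [-6.3, 6.0, 0.4]
opening: 0.094
grip_force: 30.0
```

The tool stalled at 18.8 mm with the force rising to about 9 N, so the shackle is at its stop. Release, rise and move over the body.

>>> {"fn": "move_arm", "kwargs": {
  "plan": [
    [[0,0,0],[0,-0.002,0],-0.4],
    [[0,0,0],[0,-0.002,0],-0.4],
    [[0,0,0],[0,-0.002,-0.03],-0.4],
    [[0,0,0],[0,-0.002,-0.07],-0.4],
    [[0,0,0],[0,-0.002,-0.11],-0.4]
  ]
}}

```text
t: 11.85
eef_pos: [637.8, 152.8, 130.8]
tcp_rot: [3.141, 0.0, 1.173]
ft_force: [0.6, 0.6, -0.4]
opening: 0.303
grip_force: 0.0
```

>>> {"fn": "move_arm", "kwargs": {
  "plan": [
    [[0,0,-10],[0,-0.022,0],0],
    [[0,0,-20],[0,-0.044,0],1],
    [[0,0,-30],[0,-0.066,0],1],
    [[0,0,-40],[0,-0.088,0],1],
    [[0,0,-50],[0,-0.094,0],1]
  ]
}}

```text
t: 12.48
eef_pos: [550.2, 189.7, 129.9]
tcp_rot: [3.141, 0.0, 2.053]
ft_force: [-0.3, -0.3, 0.1]
opening: 0.773
grip_force: 0.0
```

>>> {"fn": "move_arm", "kwargs": {
  "plan": [
    [[0,0,-10],[0,0,0],1],
    [[0,0,-20],[0,0,0],1],
    [[0,0,-30],[0,0,0],1],
    [[0,0,-40],[0,0,0],1],
    [[0,0,-40],[0,0,0],1]
  ]
}}

```text
t: 13.1
eef_pos: [551.2, 189.3, 129.8]
tcp_rot: [3.141, 0.001, 2.743]
ft_force: [0.5, 0.5, -0.1]
opening: 1.002
grip_force: 0.0
```

```bash
python3 - <<'E'
from h import *
from cell import *
a=eyes.read_camera("scene")
y=-0.396
go([549,190.2,31.5],y+np.pi)
for z,xx in((46,34),): 
  for X in [(27,0,13),(95,0,3),(34,37,13),(34,-37,13),(-34,37,13)]:
    C,S=np.cos(y),np.sin(y);print(X,proj(a,[549+C*X[0]-S*X[1],190.2+S*X[0]+C*X[1],33+X[2]]))
c=lambda I,u,v,w,h,s:cv2.resize(I[v:v+h,u:u+w],None,fx=s,fy=s,interpolation=cv2.INTER_CUBIC)
save("c5.png",c(a["img"],300,240,90,70,8))
E
```

```text
t 13.15 pos [551.14145562 189.34638603 129.75033558] rot [3.141 0.    2.74 ] op 1.001 gf 0.0 F [-0.28233963 -0.65147831 -0.48933587] q [ 0.22  0.53  1.75 -0.    0.86 -0.95]
  turn [ 0.01  0.03 -0.29] shift [ 0.0024 -0.0001  0.0982]
(27, 0, 13) [347.62845    280.30139757]
(95, 0, 3) [321.70324317 291.46670571]
(34, 37, 13) [352.54386648 290.06913971]
(34, -37, 13) [337.86652728 272.56849656]
(-34, 37, 13) [377.95548739 282.17421528]
```

View pics/c5.png

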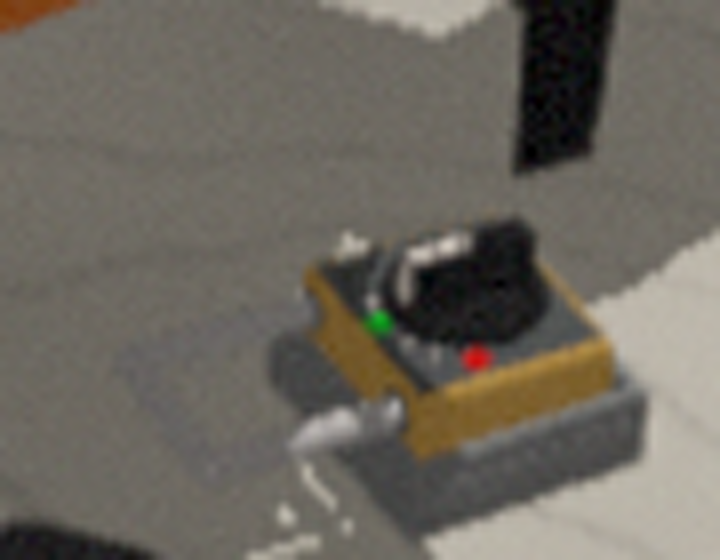

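The shackle is out (bow at about pixel (321,292), predicted (322,291)) and the pointer is still on green. Go down around the body, across lock y.

>>> {"fn": "move_arm", "kwargs": {
  "plan": [
    [[0,0,0],[0.0024,0,0.03],1],
    [[0,0,0],[0.0024,0,0.055],1],
    [[0,0,0],[0.0024,0,0.075],1],
    [[0,0,0],[0.0024,0,0.09],1],
    [[0,0,0],[0.0024,0,0.0975],1]
  ]
}}

```text
t: 13.78
eef_pos: [548.6, 190.4, 31.5]
tcp_rot: [-3.141, -0.0, 2.743]
ft_force: [1.1, 0.1, -0.1]
opening: 1.003
grip_force: 0.0
```

>>> {"fn": "move_arm", "kwargs": {
  "plan": [
    [[0,0,0],[0,0,0],1],
    [[0,0,0],[0,0,0],0.6],
    [[0,0,0],[0,0,0],0.4],
    [[0,0,0],[0,0,0],0.2],
    [[0,0,0],[0,0,0],0.2]
  ]
}}

```text
t: 14.4
eef_pos: [548.8, 190.4, 32.6]
tcp_rot: [3.141, 0.0, 2.745]
ft_force: [-1.1, -0.1, 5.4]
opening: 0.775
grip_force: 30.0
```

Gripped at 73.6 mm, the body width. Lift.

>>> {"fn": "move_arm", "kwargs": {
  "plan": [
    [[0,0,0],[0,0,0],-1],
    [[0,0,0],[0,0,-0.006],-1],
    [[0,0,0],[0,0,-0.016],-1],
    [[0,0,0],[0,0,-0.03],-1],
    [[0,0,0],[0,0,-0.045],-1]
  ]
}}

```text
t: 15.02
eef_pos: [548.7, 190.5, 78.3]
tcp_rot: [3.141, 0.0, 2.744]
ft_force: [-0.5, 0.4, -4.1]
opening: 0.777
grip_force: 30.0
```

>>> {"fn": "move_arm", "kwargs": {
  "plan": [
    [[0,0,0],[0,0,-0.018],-1],
    [[0,0,0],[0,0,-0.036],-1],
    [[0,0,0],[0,0,-0.054],-1],
    [[0,0,0],[0,0,-0.07],-1],
    [[0,0,0],[0,0,-0.08],-1]
  ]
}}

```text
t: 15.65
eef_pos: [548.8, 190.5, 158.4]
tcp_rot: [3.141, 0.001, 2.744]
ft_force: [0.6, 0.2, -3.8]
opening: 0.774
grip_force: 30.0
```

```bash
python3 - <<'E'
from h import *
a=eyes.read_camera("scene")
go([427.5,-131.3,150],2.745-.6)
go([427.5,-131.3,105],2.745-.6)
c=lambda I,u,v,w,h,s:cv2.resize(I[v:v+h,u:u+w],None,fx=s,fy=s,interpolation=cv2.INTER_CUBIC)
save("c6.png",c(a["img"],290,190,100,120,5))
E
```

```text
t 15.70 pos [549.13458586 190.56058212 159.26236716] rot [3.140e+00 2.000e-03 2.744e+00] op 0.778 gf 30.0 F [ 0.45994683  0.91694245 -2.83797724] q [ 0.22  0.49  1.73  0.    0.92 -0.95]
  turn [ 0.11  0.08 34.35] shift [-0.0123 -0.3439  0.0088]
t 15.70 pos [549.13458586 190.56058212 159.26236716] rot [3.140e+00 2.000e-03 2.744e+00] op 0.778 gf 30.0 F [ 0.45994683  0.91694245 -2.83797724] q [ 0.22  0.49  1.73  0.    0.92 -0.95]
  turn [ 0.11  0.08 34.35] shift [-0.0122 -0.3439  0.0538]
```

View pics/c6.png

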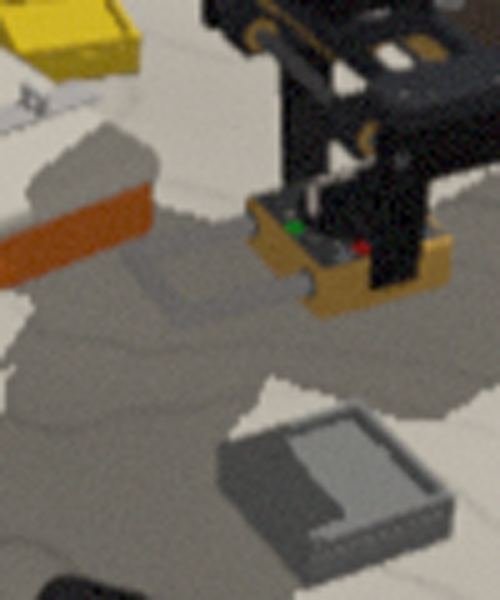

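The opened lock hangs level (bow at crop (160,290), dial on green at (295,228)) and the cradle is empty. Carry it gently over to the hasp.

>>> {"fn": "move_arm", "kwargs": {
  "plan": [
    [[0,0,0],[0,-0.01,0],-1],
    [[0,0,0],[-0.001,-0.03,0],-1],
    [[0,0,0],[-0.002,-0.06,0],-1],
    [[0,0,0],[-0.004,-0.095,0],-1],
    [[0,0,0],[-0.005,-0.13,0],-1]
  ]
}}

```text
t: 16.32
eef_pos: [501.7, 66.7, 156.6]
tcp_rot: [-3.141, -0.001, 2.744]
ft_force: [1.6, -1.1, -4.0]
opening: 0.774
grip_force: 30.0
```

>>> {"fn": "move_arm", "kwargs": {
  "plan": [
    [[0,0,0],[-0.001,-0.035,0],-1],
    [[0,0,0],[-0.003,-0.07,0],-1],
    [[0,0,0],[-0.004,-0.105,0],-1],
    [[0,0,0],[-0.005,-0.14,0],-1],
    [[0,0,0],[-0.006,-0.17,0],-1]
  ]
}}

```text
t: 16.95
eef_pos: [441.1, -92.1, 156.8]
tcp_rot: [-3.141, -0.001, 2.744]
ft_force: [-0.3, -1.3, -4.0]
opening: 0.774
grip_force: 30.0
```

```bash
python3 - <<'E'
from h import *
go([428,-131.3,118],2.744)
E
```

```text
t 16.95 pos [441.11630714 -92.14068748 156.77468139] rot [-3.141e+00 -1.000e-03  2.744e+00] op 0.774 gf 30.0 F [-0.30135358 -1.30525563 -3.96410662] q [-0.35  0.33  2.04 -0.    0.78 -1.53]
  turn [-0.01 -0.05 -0.02] shift [-0.0031 -0.0412  0.0388]
```

>>> {"fn": "move_arm", "kwargs": {
  "plan": [
    [[0,0,0],[-0.001,-0.018,0.006],-1],
    [[0,0,0],[-0.003,-0.032,0.016],-1],
    [[0,0,0],[-0.003,-0.04,0.026],-1],
    [[0,0,0],[-0.003,-0.041,0.034],-1],
    [[0,0,0],[-0.003,-0.041,0.038],-1]
  ]
}}

```text
t: 17.58
eef_pos: [429.6, -129.1, 118.4]
tcp_rot: [3.141, -0.001, 2.745]
ft_force: [-0.5, -0.4, -3.4]
opening: 0.775
grip_force: 30.0
```

>>> {"fn": "move_arm", "kwargs": {
  "plan": [
    [[0,0,0],[0,0,0],-1],
    [[0,0,0],[0,0,0],-1],
    [[0,0,0],[0,0,0],-1],
    [[0,0,0],[0,0,0],-1]
  ]
}}

```text
t: 18.08
eef_pos: [429.8, -129.4, 119.3]
tcp_rot: [3.142, 0.0, 2.745]
ft_force: [0.1, 0.1, -3.7]
opening: 0.775
grip_force: 30.0
```

```bash
python3 - <<'E'
from h import *
a=eyes.read_camera("scene")
go([428,-131.3,118],2.744);print(readout.state()["qvel"])
save("c7.png",cv2.resize(a["img"][140:260,230:380],None,fx=5,fy=5,interpolation=cv2.INTER_CUBIC)[:600,:750])
E
```

```text
t 18.12 pos [ 429.76835239 -129.40972847  119.25178247] rot [3.142 0.    2.745] op 0.778 gf 30.0 F [ 0.98801112  0.81001952 -3.6521041 ] q [-0.44  0.39  2.08  0.    0.67 -1.61]
  turn [0.   0.02 0.03] shift [ 0.0009 -0.0024  0.0013]
[-0.00050413  0.00045309  0.00201125 -0.00127661 -0.00162028 -0.0015896 ]
```

View pics/c7.png

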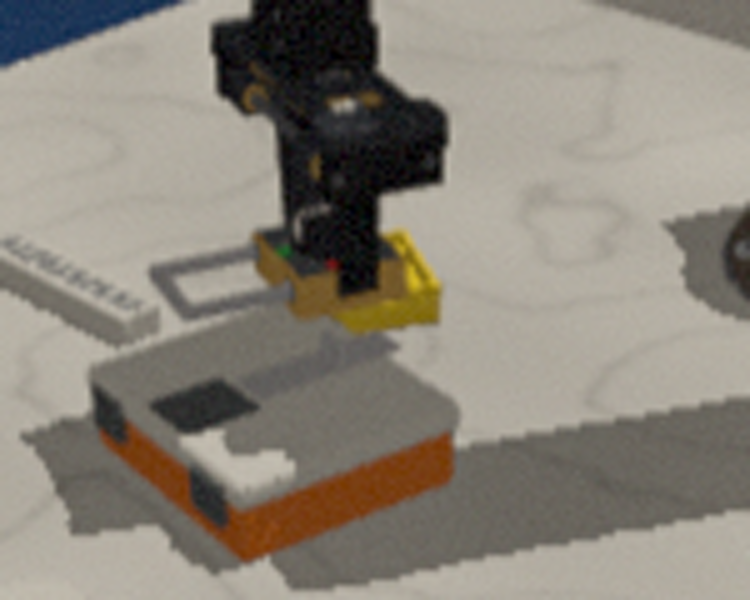

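The open lock is held still above the hasp (staple at crop (340,335), lock body at (330,280)), shackle out and clear of the case. Handing in.

```bash
python3 -c "
from cell import env
print(env.job_done())"
```

```text
the job is handed in; nothing more can be done
None
```

The padlock was turned to red, then back to green, and its shackle pulled out to the stop; I handed the job in with the opened lock held still in the gripper about 35 mm above the case's hasp, but the hand-in gave no verdict.

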